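# Tip the nut tote into its corner and hold it for the assembler

### The job

One steel nut lies on the bench beside the plywood tote: put it in the tote with the other three while the tote stands on the bench. Then pick the tote up and tip it down towards its corner nearest the big segmented wooden ring, until all four nuts have slid together into that corner. Finish holding the tote up there, well clear of the bench and of everything else, tilted and still, so that the nuts stay in that corner; spill none and do not push the other things on the bench about.

Things in the scene. Friction and masses are not known exactly. Their poses are not given: they have to be found in the camera images.
- tote: open plywood tote, 176 (its x) by 240 (its y) mm outside, 160 by 220 inside, 0.4 kg. Origin: centre of its underside, z up; its y lies within 0.2 rad of the world's, +x side away from the robot. Floor 6 thick; long sides 8 thick, 50 high; end boards (y = -115, +115) 10 thick, 98 high: hand slot 76 wide from 52 to 74 up, above it a grip bar 110 long in x. Nuts slide from 11-17 degrees of tilt
- grip_left (a point): middle of the grip bar of the left (+y) end board: tote x = 0, y = +115 mm, 86 mm above the underside; a grasp closes along the tote's y, on 10 mm. As nuts also rub on the walls, they run right into a corner only at about 25 degrees or more towards each of its two walls (a jog helps)
- grip_right (a point): middle of the grip bar of the right (-y) end board: tote x = 0, y = -115 mm, 86 mm above the underside; a grasp closes along the tote's y, on 10 mm
- corner_far_left (a point): inside floor corner of the tote (inner floor, 6 mm above the underside) at tote x = +80 mm, y = +110 mm: the corner away from the robot, on the left (+y is left) as the tote stands at the start
- corner_far_right (a point): inside floor corner of the tote (inner floor, 6 mm above the underside) at tote x = +80 mm, y = -110 mm: the corner away from the robot, on the right (+y is left) as the tote stands at the start
- corner_near_left (a point): inside floor corner of the tote (inner floor, 6 mm above the underside) at tote x = -80 mm, y = +110 mm: the corner next to the robot, on the left (+y is left) as the tote stands at the start
- corner_near_right (a point): inside floor corner of the tote (inner floor, 6 mm above the underside) at tote x = -80 mm, y = -110 mm: the corner next to the robot, on the right (+y is left) as the tote stands at the start
- nut1: one of four identical M16 steel hex nuts, 24 mm across flats, 27.7 across corners, 13 high, 33 g, lying flat. Origin: centre of its underside, z its bore axis; its own x axis is normal to a pair of flats, as are the directions every 60 degrees from it; this one starts in the tote
- nut2: one of four identical M16 steel hex nuts, 24 mm across flats, 27.7 across corners, 13 high, 33 g, lying flat. Origin: centre of its underside, z its bore axis; its own x axis is normal to a pair of flats, as are the directions every 60 degrees from it; this one starts in the tote
- nut3: one of four identical M16 steel hex nuts, 24 mm across flats, 27.7 across corners, 13 high, 33 g, lying flat. Origin: centre of its underside, z its bore axis; its own x axis is normal to a pair of flats, as are the directions every 60 degrees from it; this one starts in the tote
- stray_nut: one of four identical M16 steel hex nuts, 24 mm across flats, 27.7 across corners, 13 high, 33 g, lying flat. Origin: centre of its underside, z its bore axis; its own x axis is normal to a pair of flats, as are the directions every 60 degrees from it; this one starts on the bare bench, to the left or right of the tote
- ring: big ring built up of three layers of dark hardwood segments with gaps between them and small screws standing in the top, 180 mm across, 60 mm high (76 mm with screws), hole 90 mm. Origin: centre of its underside. It stands beyond the tote, far left or far right of it, so the tote corner nearest it is the far left or the far right one. To be left where it is
- driver: bystander: teal and black cordless impact driver lying on its side, about 215 by 205 mm, 66 mm high; swaps places with the ring. Origin: underside, near its middle
- segment: bystander: one loose dark hardwood segment, 47 by 78 mm, 20 mm high, on the other side of the tote from the stray nut. Origin: underside, near its middle
- jar: bystander: glass jar with a steel lid, 68 mm across, 78 mm high, beyond the tote. Origin: centre of its underside
- glue: bystander: glue bottle, 60 mm across, 170 mm high, at the near right. Origin: centre of its underside
- mallet: bystander: wooden mallet lying at the near left, 320 mm long, 60 mm high. Origin: underside, in its handle
Mind the look-alikes: they are no part of the job. What is shaped like the ring but yellow is not meant.

How it is judged:
By the outcome, as a careful person would: the job done as asked, in the order asked, and still so for the second after the job is handed in, while the arm keeps its last pose, push and grip.
It also fails if it takes over 51 s, if anything falls off the work surface, if the arm or the gripper's body presses on something with over 40 N, if the wrist force passes 120 N, or if a joint passes its speed limit or range.

### The arm

A 6-joint arm with a two-finger parallel gripper is mounted at the origin on the work surface. World frame = base frame: x ahead of the robot, y to its left, z up, the work surface at z = 0. Lengths are in m, angles in rad, forces in N, time in s.
With the tool pointing down it reaches from about 0.2 to 0.875 m from the base axis. Payload 3.4 kg.
Tool frame: the origin (TCP) lies between the finger pads; the fingertips stand 25 mm ahead of it and the grasp point (between the pads) lies 6 mm ahead of it (r.nose_length is the z of the fingertips in the tool frame, in m); z points along the fingers, y is the line along which they close (so a half turn about z gives the same grasp; the last joint's range is limited). The gripper opens to 94 mm and grips with 3 to 60 N. Pads are 16 mm wide; open, the fingers measure 119 mm over their backs; the gripper's body (75 mm by 177 mm) begins 78 mm behind the grasp point.
Start: joints at [-1.463, 0.276, 1.505, -0, 1.361, -0.121], TCP at [0.13, -0.56, 0.23] pointing down, gripper open.
Joint ranges: [-2.89, 2.89], [-0.75, 2.08], [0.22, 2.7], [-1.18, 4.32], [0.11, 2.71], [-2.7, 2.7]. Speed limits (rad/s): [2.57, 2.57, 3.14, 3.14, 3.14, 3.14].

### API

Orientations are given as a unit quaternion [w, x, y, z].
In Python, from plant import r, gripper_to, inverse_kinematics, vision, models, telemetry gives the robot as it stands. Calls block until the motion is done:
- r.move_to(position, orientation): joint-space move of the TCP to a pose.
- r.move_l(position, rot=None, vel=0.15, guard=None): straight line of the TCP; rot=None keeps the orientation; vel is the mean speed in m/s. With guard (N) it stops when the force on the tool has changed by that much, and returns True; else False.
- r.movej(angles): joint-space move.
- gripper_to(opening, f_grip=None): finger opening in m; f_grip is the grip in N (None keeps the last); returns when the fingers have stopped.
- r.hold(seconds).
- inverse_kinematics(position, orientation): joint angles nearest the present ones, or None.
- vision.snapshot(name): name is "scene" or "top"; returns the picture (480x640x3 uint8, red, green, blue); there is no depth.
- vision.get_calibration(name): a dict with "fx", "fy", "cx", "cy" (pixels), "position" and "orientation" of the camera in the world. Camera axes: x right, y down, z forward; pixel columns grow to the right and rows downward; lengths in m; the calibration is good to about 2 mm. A picture is of the moment at which its call begins. get_calibration takes no time and is no camera call.
A pose or a line that the arm cannot do raises r.PlanningError and nothing moves.
- r.sign_off(): hands the job in; it is judged then, once.
Trained networks look in the newest picture that a camera, given by its name, has taken for a name from the list of things; names that differ only in an ending like _2 or _b are one class to them, and where a whole thing is asked for, a point or a joint stands for the part that bears it (a point fixed in the world has none). Each returns a list of dicts, best first, with "score" (0 to 1); they miss things now and then, are a little off and sometimes report something else, mostly with a low value. They report only what shows in the picture. A call takes as long as a camera call. They do not tell look-alikes from the thing itself.
- models.boxes_of(thing, camera): "at" ([x, y, z] in m, in world coordinates, good to about 4 mm: the middle of the surface that is visible of it).
- models.regions_of(thing, camera): "pixels" (480x640 bool, what is visible of it).
- models.mark_of(thing, camera): "at" ([x, y, z] in m, in world coordinates, good to about 4 mm: a listed point, or the origin of a listed thing).
Readings, each from a call of its own:
- telemetry.current_t(): time.
- telemetry.current_joints(): joint angles.
- telemetry.current_dq(): joint speeds.
- telemetry.current_joint_efforts(): joint torques, N m.
- telemetry.current_ee_pos(): TCP position.
- telemetry.current_tool_rot(): TCP orientation.
- telemetry.current_wrist_force(): force on the tool from outside, world axes, zero at the start.
- telemetry.current_torque(): the same for the moment, N m.
- telemetry.current_opening(): finger opening in m.
- telemetry.current_finger_force(): force on a finger pad.
Only numpy, scipy, OpenCV 4.12 (cv2) and the standard library are available. Lean on these libraries where they do the work, as an engineer would, in place of code of your own. Each camera call takes 0.05 s, during which the arm holds its last target. There are 200 camera calls.

## Working session

There is one attempt and no reset: what is moved stays moved. The work goes in short steps, each a Python script; the robot and the scene stay as the last script left them, time stands still between calls to the robot, and variables do not carry over. Pictures are saved under pics/ and viewed, at most 10 in all, crops included, and the job is handed in when it is done.

```bash
mkdir -p pics; ls
python3 - <<'E'
from plant import r, vision, models, telemetry
import cv2, numpy as np
for c in("top","scene"):
    im=vision.snapshot(c); cv2.imwrite(f"pics/{c}0.png",im[:,:,::-1])
    k=vision.get_calibration(c); print(c,{a:np.round(b,3).tolist() for a,b in k.items()})
    for t in["tote","grip_left","grip_right","corner_far_left","corner_far_right","corner_near_left","corner_near_right","stray_nut","ring","driver","segment","jar","glue","mallet"]:
        print(t,[(np.round(d["at"],3).tolist(),round(d["score"],2)) for d in models.mark_of(t,c)][:5])
print(telemetry.current_t(), telemetry.current_tool_rot())
E
```

```text
pics
top {'fx': 481.081, 'fy': 481.081, 'cx': 317.798, 'cy': 229.862, 'position': [0.465, 0.033, 1.26], 'orientation': [0.013, -0.706, 0.708, -0.028]}
tote [([0.507, -0.037, -0.001], 0.73)]
grip_left [([0.572, 0.083, 0.006], 0.6), ([0.496, 0.081, 0.089], 0.58), ([0.698, -0.28, 0.003], 0.34)]
grip_right [([0.517, -0.155, 0.088], 0.7)]
corner_far_left [([0.573, 0.082, 0.007], 0.91), ([0.507, -0.033, 0.0], 0.54), ([0.752, -0.054, -0.001], 0.36)]
corner_far_right [([0.597, -0.138, 0.006], 0.96)]
corner_near_left [([0.413, 0.063, 0.005], 0.81)]
corner_near_right [([0.439, -0.154, 0.008], 0.75)]
stray_nut [([0.468, -0.313, 0.0], 0.41)]
ring [([0.289, -0.239, -0.003], 0.69), ([0.414, 0.065, 0.006], 0.49)]
driver [([0.727, 0.273, 0.002], 0.63), ([0.54, -0.063, 0.006], 0.46)]
segment [([0.497, 0.3, -0.004], 0.84)]
jar [([0.752, -0.051, -0.002], 0.67)]
glue [([0.394, -0.467, 0.0], 0.79), ([0.432, 0.506, -0.003], 0.29)]
mallet [([0.43, 0.505, -0.002], 0.76)]
scene {'fx': 481.129, 'fy': 481.129, 'cx': 319.873, 'cy': 248.087, 'position': [1.114, 0.661, 0.75], 'orientation': [-0.152, 0.319, 0.837,
[... 192 characters left out ...]
0.082, 0.006], 0.81), ([0.495, 0.077, 0.088], 0.61)]
corner_far_right [([0.595, -0.138, 0.005], 0.95), ([0.513, -0.15, 0.086], 0.3)]
corner_near_left [([0.413, 0.066, 0.002], 0.63)]
corner_near_right [([0.434, -0.149, 0.005], 0.71)]
stray_nut [([0.465, -0.311, 0.003], 0.62)]
ring [([0.699, -0.279, -0.001], 0.95), ([0.288, -0.243, 0.002], 0.78), ([0.724, 0.271, -0.002], 0.72)]
driver [([0.719, 0.268, -0.003], 0.86), ([0.463, -0.31, 0.002], 0.48)]
segment [([0.494, 0.304, 0.0], 0.66)]
jar [([0.747, -0.054, -0.004], 0.74), ([0.495, 0.081, 0.087], 0.56)]
glue [([0.388, -0.466, -0.003], 0.87)]
mallet [([0.427, 0.502, 0.001], 0.82)]
1.5 [3.02311682e-05 9.93464794e-01 1.14138963e-01 8.27676718e-06]
```

View pics/top0.png

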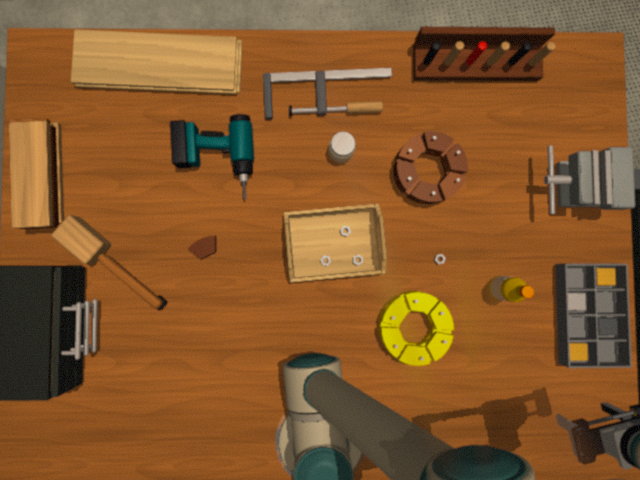

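Run:
```python
import cv2,numpy as np
from plant import vision
from scipy.spatial.transform import Rotation as R
im=cv2.imread("pics/top0.png"); k=vision.get_calibration("top")
q=k["orientation"]; M=R.from_quat([q[1],q[2],q[3],q[0]])
P=lambda p:(lambda c:np.array([k["fx"]*c[0]/c[2]+k["cx"],k["fy"]*c[1]/c[2]+k["cy"]]))(M.inv().apply(np.array(p)-k["position"]))
out=[]
for p,h in(((.699,-.28,.06),60),((.288,-.241,.02),60),((.466,-.312,.013),20)):
    u,v=P(p).astype(int); print(u,v)
    y0=max(v-h,0);x0=max(u-h,0)
    out.append(cv2.resize(im[y0:y0+2*h,x0:x0+2*h],(260,400 if 0 else 260),interpolation=cv2.INTER_CUBIC))
cv2.imwrite("pics/crop0.png",np.hstack(out))
```

```text
430 164
414 326
440 256
```

View pics/crop0.png

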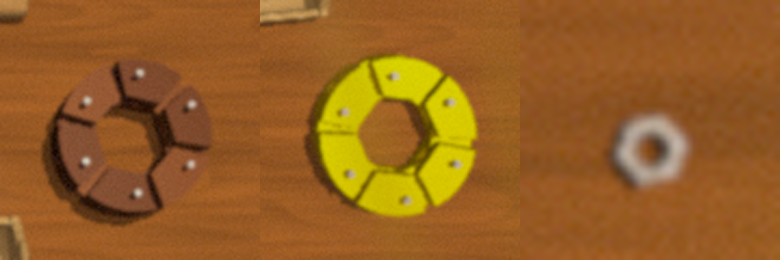

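The dark brown segmented ring at (430,167), far right, matches the description. The one at (417,328) is yellow, so it is the look-alike. That makes the target corner the far right one. The stray nut is at (440,259), with flats roughly normal to the image vertical (world x). The three nuts in the tote are at (345,231), (326,261) and (358,261), so the tote's left half is free.

```bash
cat > h.py <<'E'
from plant import r, gripper_to, inverse_kinematics as ik, vision, models, telemetry
import numpy as np, cv2
from scipy.spatial.transform import Rotation as R
# tote pose by planar fit to mean of the measured points
L=np.array([[0,.115],[0,-.115],[.08,.11],[.08,-.11],[-.08,.11],[-.08,-.11],[0,0]])
W=np.array([[.494,.079],[.517,-.155],[.574,.082],[.596,-.138],[.413,.0645],[.4365,-.1515],[.507,-.0365]])
a,b=L-L.mean(0),W-W.mean(0)
yaw=np.arctan2((a[:,0]*b[:,1]-a[:,1]*b[:,0]).sum(),(a*b).sum())
Rz=R.from_euler('z',yaw); T0=np.r_[W.mean(0),0]
GL=np.array([0,.115,.086])
def wq(rot): q=rot.as_quat(); return [q[3],q[0],q[1],q[2]]
def down(ang,s=1): # tool pointing down, closing (y) along direction ang
    y=s*np.array([np.cos(ang),np.sin(ang),0]); z=np.array([0,0,-1.]); return R.from_matrix(np.c_[np.cross(y,z),y,z])
def tcp(g,rot): return np.asarray(g)-.006*rot.as_matrix()[:,2]  # TCP that puts the grasp point at g
def tilt(deg): return R.from_rotvec(np.radians(deg)*np.array([1,1,0])/2**.5)  # tote frame, lowers far right
def save(c,n,box=None,s=1):
    im=vision.snapshot(c)[:,:,::-1]
    if box: im=cv2.resize(im[box[1]:box[3],box[0]:box[2]],None,fx=s,fy=s,interpolation=cv2.INTER_CUBIC)
    cv2.imwrite(f"pics/{n}.png",im)
E
python3 - <<'E'
from h import *
print(yaw,T0,np.round(W-(T0[:2]+(L@Rz.as_matrix()[:2,:2].T)),4).tolist())
vision.snapshot("top")
inv=lambda p: np.round(Rz.inv().apply(np.array(p)-T0),3)
print([(inv(d["at"]),np.round(d["at"],3),round(d["score"],2)) for d in models.mark_of("nut1","top")])
for s in(1,-1):
    print(s,"nut",ik([.466,-.312,.028],wq(down(yaw,s))),ik([.5,0,.06],wq(down(yaw,s))))
    g=down(yaw+np.pi/2,s); print("grip",ik(tcp(T0+Rz.apply(GL),g),wq(g)))
    for p in([.45,.1,.5],[.4,.15,.45],[.45,.0,.5],[.45,.15,.5],[.5,.1,.45],[.4,.1,.4]):
        t=R.from_matrix(Rz.as_matrix()@tilt(43).as_matrix()); gr=t*Rz.inv()*g
        c=np.array(p)+t.apply(np.array([.088,-.12,0])-GL)
        print(p,"low",c.round(3),ik(tcp(p,gr),wq(gr)))
E
```

```text
0.10044680112797114 [ 0.50535714 -0.0365      0.        ] [[0.0002, 0.0011], [0.0001, -0.0041], [0.0001, 0.001], [0.0, -0.0001], [-0.0017, -0.0004], [-0.0003, 0.0025], [0.0016, 0.0]]
[(array([ 0.032, -0.031,  0.006]), array([ 0.541, -0.064,  0.006]), 0.57), (array([-0.046,  0.028,  0.007]), array([ 0.456, -0.013,  0.007]), 0.54), (array([-0.049, -0.057,  0.008]), array([ 0.462, -0.098,  0.008]), 0.47)]
1 nut [-7.14050020e-01  4.40437422e-01  1.81492909e+00 -4.44089210e-16
  8.86226142e-01 -8.14496821e-01] [-1.39249582e-01  3.26062012e-01  1.91182233e+00 -4.44089210e-16
  9.03708317e-01 -2.39696384e-01]
grip [ 1.72311820e-02  2.86453487e-01  1.87129151e+00 -4.44089210e-16
  9.83847651e-01 -1.65401195e+00]
[0.45, 0.1, 0.5] low [ 0.468 -0.049  0.281] [-0.20007509  0.36071591  0.96021646  0.51671417  2.44260207 -1.57815386]
[0.4, 0.15, 0.45] low [0.418 0.001 0.231] [-0.13379863  0.26897427  1.21175987  0.4859617   2.27107733 -1.60561419]
[0.45, 0.0, 0.5] low [ 0.468 -0.149  0.281] [-0.34750008  0.39088618  0.91354589  0.39859153  2.52068557 -1.77499869]
[0.45, 0.15, 0.5] low [0.468 0.001
[... 534 characters left out ...]
.45, 0.1, 0.5] low [ 0.468 -0.049  0.281] [-0.20007509  0.36071591  0.96021646  0.51671417  2.44260207  1.56343879]
[0.4, 0.15, 0.45] low [0.418 0.001 0.231] [-0.13379863  0.26897427  1.21175987  0.4859617   2.27107733  1.53597847]
[0.45, 0.0, 0.5] low [ 0.468 -0.149  0.281] [-0.34750008  0.39088618  0.91354589  0.39859153  2.52068557  1.36659396]
[0.45, 0.15, 0.5] low [0.468 0.001 0.281] [-0.12341087  0.35588576  0.96756808  0.56904886  2.40201838  1.65804331]
[0.5, 0.1, 0.45] low [ 0.518 -0.049  0.231] [-0.18577197  0.44342563  0.94734235  0.4898383   2.37467825  1.53140374]
[0.4, 0.1, 0.4] low [ 0.418 -0.049  0.181] [-0.21675708  0.28246708  1.31109032  0.39175201  2.20408914  1.37941289]
```

Run:
```python
from h import *
d=down(0.03); n=np.array([.4655,-.312])
r.move_l([.13,-.56,.32],vel=.3)
r.move_to([*n,.32],wq(d))
gripper_to(.06,f_grip=25)
r.move_l([*n,.09],vel=.3)
print(r.move_l([*n,.029],vel=.08,guard=8))
gripper_to(0,f_grip=25)
print(telemetry.current_opening(),telemetry.current_finger_force(),telemetry.current_ee_pos())
r.move_l([*n,.2],vel=.25)
print(telemetry.current_opening(),telemetry.current_finger_force(),telemetry.current_t())
save("scene","lift")
```

```text
False
0.02401557761198298 25.00013711862266 [ 0.46548043 -0.31200946  0.02910123]
0.02396939134107393 24.999706163071096 7.6083
```

View pics/lift.png

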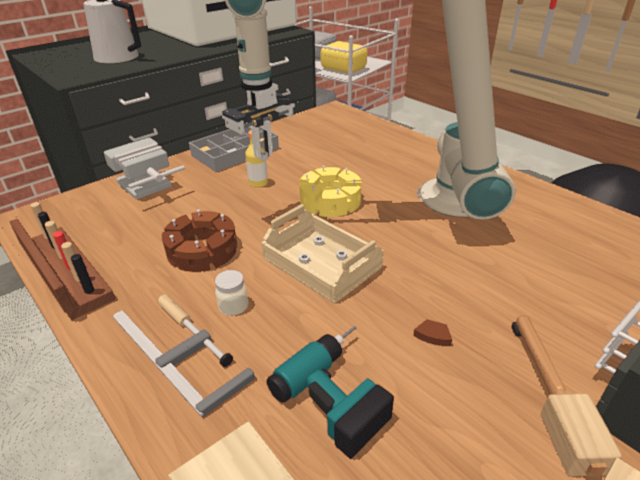

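The nut has left the bench. It is between the fingers at about (262,135), and the opening reads 24.0 mm. Next I place it in the left half of the tote.

Run:
```python
from h import *
d=down(yaw); p=(T0+Rz.apply([.02,.05,0]))[:2]
r.move_l([*p,.2],rot=wq(d),vel=.3)
r.move_l([*p,.07],vel=.25)
print(r.move_l([*p,.0365],vel=.06,guard=6),telemetry.current_ee_pos())
gripper_to(.042)
r.move_l([*p,.25],vel=.3)
g=down(yaw+np.pi/2); G=tcp(T0+Rz.apply(GL),g)
r.move_to(G+[0,0,.16],wq(g))
gripper_to(.06)
vision.snapshot("top")
inv=lambda p: np.round(Rz.inv().apply(np.array(p)-T0),3)
print([(inv(x["at"]),round(x["score"],2)) for x in models.mark_of("nut1","top")])
vision.snapshot("scene")
for n in("grip_left","tote","nut1"): print(n,[(np.round(x["at"],3),round(x["score"],2)) for x in models.mark_of(n,"scene")])
save("scene","placed",(220,180,420,320),4)
print(G,telemetry.current_t())
```

```text
False [0.52027589 0.01532433 0.03632096]
[(array([-0.05 , -0.055,  0.009]), 0.61), (array([-0.044,  0.03 ,  0.006]), 0.45), (array([ 0.034, -0.034,  0.007]), 0.38), (array([ 0.25 ,  0.284, -0.   ]), 0.34), (array([ 0.169, -0.261,  0.003]), 0.23)]
grip_left [(array([0.493, 0.078, 0.088]), 0.96)]
tote [(array([ 0.509, -0.038, -0.003]), 0.64)]
nut1 [(array([ 0.534, -0.064,  0.008]), 0.62), (array([ 0.463, -0.097,  0.007]), 0.4), (array([ 0.46 , -0.014,  0.006]), 0.39)]
[0.49382518 0.07792034 0.092     ] 13.8
```

View pics/placed.png

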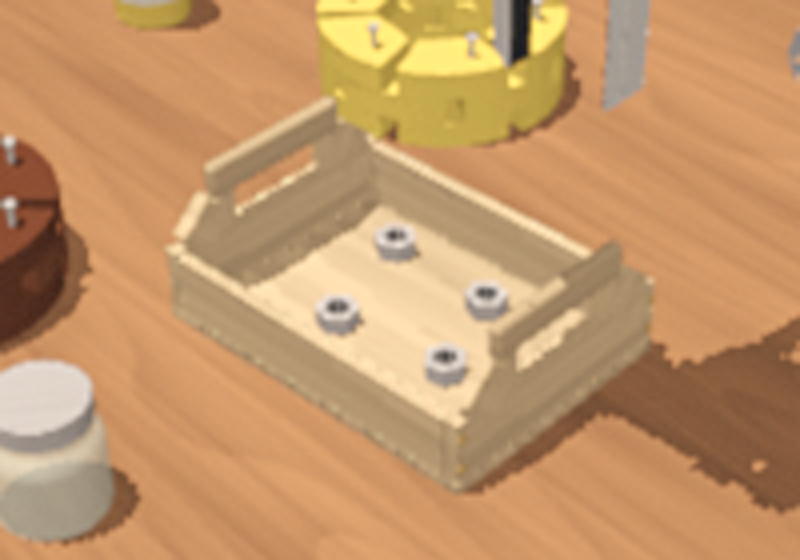

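All four nuts lie in the tote, at crop pixels (395,242), (337,313), (485,299) and (445,363), with the placed nut upright. I'll grip the left bar, raise that end about the right bottom edge so the grip carries little moment, then lift and tilt.

Run:
```python
from h import *
g=down(yaw+np.pi/2); G=tcp(T0+Rz.apply(GL),g)
r.move_l(G+[0,0,.04],vel=.2)
print(r.move_l(G,vel=.1,guard=8))
gripper_to(0,f_grip=60)
print(telemetry.current_opening(),telemetry.current_finger_force(),telemetry.current_wrist_force())
piv=np.array([0,-.12,0])
for a in(6,12,18,24):
    t=Rz*R.from_euler('x',a,degrees=True)
    p=T0+Rz.apply(piv)+t.apply(GL-piv)+[0,0,.001]; gr=t*Rz.inv()*g
    r.move_l(tcp(p,gr),rot=wq(gr),vel=.06)
p=p+[0,0,.08]; r.move_l(tcp(p,gr),vel=.1)
print(telemetry.current_opening(),telemetry.current_wrist_force(),telemetry.current_torque(),telemetry.current_t())
save("scene","up",(160,60,460,320),2.6)
```

```text
False
0.009765269653028685 59.994712471961975 [-0.26124588  1.55065     0.74917568]
0.00967246883248754 [ 0.3224785   0.20873246 -5.50273782] [ 0.03144749 -0.14393329 -0.03270587] 19.2667
```

View pics/up.png

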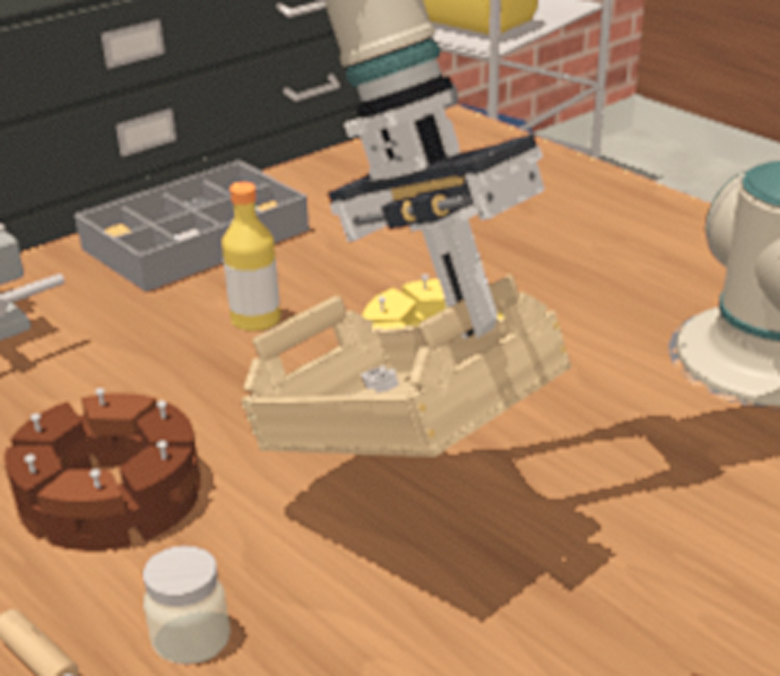

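The tote is held clear and the lift reads 5.5 N, which fits the tote plus four nuts. Next I go to the final pose and tilt.

Run:
```python
from h import *
g=down(yaw+np.pi/2)
def pose(p,a):
    gr=Rz*tilt(a)*Rz.inv()*g; return tcp(p,gr),wq(gr)
p=np.array([.46,.1,.42]); t=Rz*R.from_euler('x',24,degrees=True); gr=t*Rz.inv()*g
r.move_l(tcp(p,gr),rot=wq(gr),vel=.15)
p=np.array([.45,.1,.5])
x,q=pose(p,43); r.move_l(x,rot=q,vel=.05)
d=Rz.apply([1,-1,0])/2**.5; e=Rz.apply([1,1,0])/2**.5
for k in(d,e)*2:
    r.move_l(x+.012*k,vel=.12); r.move_l(x,vel=.12)
r.hold(.5)
print(telemetry.current_opening(),telemetry.current_wrist_force(),telemetry.current_ee_pos(),x,telemetry.current_t())
save("top","fin_top",(220,130,480,330),3); save("scene","fin",(130,0,450,260),2.3)
```

```text
0.009543143101278026 [-0.14029164 -0.39982069 -4.79131457] [0.45324548 0.09749208 0.50434354] [0.45316904 0.09741126 0.50438812] 24.9417
```

View pics/fin.png

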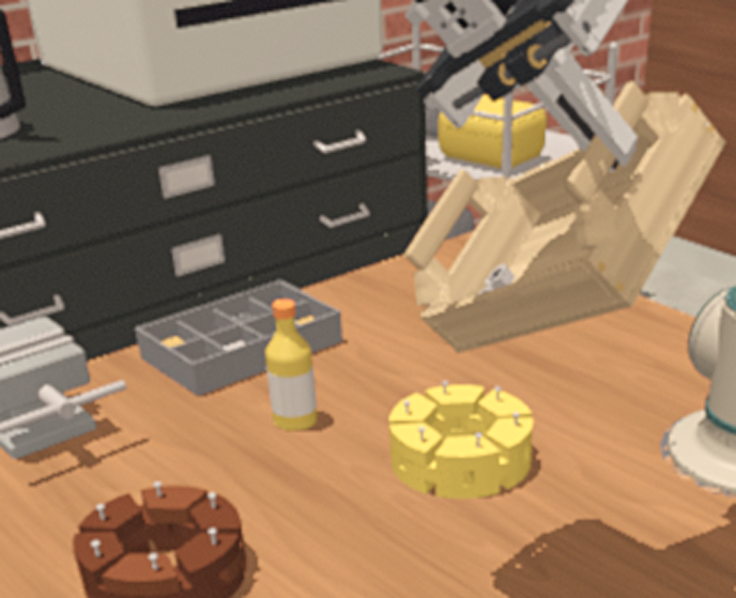

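View pics/fin_top.png

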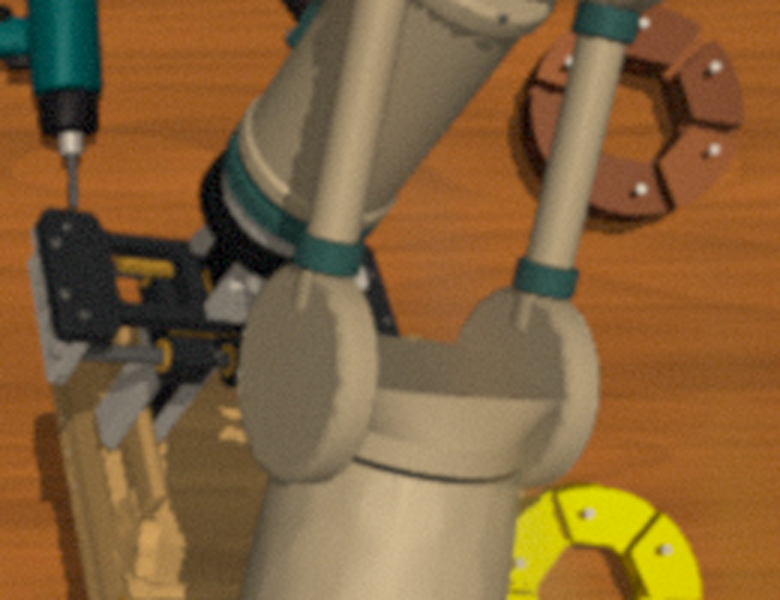

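The scene view shows the tilted tote with one nut visible at about (497,278) and the rest hidden behind the far wall. In the top view the arm hides the tote. I'll overlay the expected tote wireframe and look for nuts anywhere else.

```bash
cat >> h.py <<'E'
def proj(c):
    k=vision.get_calibration(c); q=k["orientation"]; M=R.from_quat([q[1],q[2],q[3],q[0]])
    def f(p):
        v=M.inv().apply(np.atleast_2d(p)-k["position"]); return v[:,:2]/v[:,2:]*k["fx"]+[k["cx"],k["cy"]]
    return f
def overlay(c,n,s=5,pad=25):
    q=telemetry.current_tool_rot(); T=R.from_quat([q[1],q[2],q[3],q[0]]); X=np.array(telemetry.current_ee_pos())+.006*T.as_matrix()[:,2]
    t=T*down(yaw+np.pi/2).inv()*Rz; o=X-t.apply(GL); f=proj(c); im=vision.snapshot(c)[:,:,::-1].copy()
    C=np.array([[80,-110,6],[80,110,6],[-80,110,6],[-80,-110,6]])/1e3; Z=C+[0,0,.044]
    a,b=f(o+t.apply(C)),f(o+t.apply(Z)); lo=np.maximum(np.r_[a,b].min(0)-pad,0).astype(int); hi=(np.r_[a,b].max(0)+pad).astype(int)
    im=im[lo[1]:hi[1],lo[0]:hi[0]]; s=min(s,800/im.shape[1],600/im.shape[0]); im=cv2.resize(im,None,fx=s,fy=s,interpolation=cv2.INTER_CUBIC)
    S=lambda u:((u-lo)*s).astype(np.int32)
    cv2.polylines(im,[S(a)],True,(0,0,255),1); cv2.polylines(im,[S(b)],True,(255,0,0),1); cv2.circle(im,tuple(map(int,S(a)[0])),6,(0,255,0),1)
    cv2.imwrite(f"pics/{n}.png",im)
    print("corner",(o+t.apply(C[0])).round(3)); return o,t
E
python3 - <<'E'
from h import *
o,t=overlay("scene","ov")
for c in("scene","top"):
    vision.snapshot(c)
    print(c,[(np.round(x["at"],3),t.inv().apply(np.array(x["at"])-o).round(3),round(x["score"],2)) for x in models.mark_of("nut1",c)])
print(telemetry.current_wrist_force(),telemetry.current_t())
E
```

```text
corner [ 0.465 -0.045  0.294]
scene [(array([ 0.412, -0.046,  0.331]), array([ 0.017, -0.096,  0.005]), 0.44)]
top []
[ 0.19566346 -0.54804015 -5.60632093] 25.2917
```

View pics/ov.png

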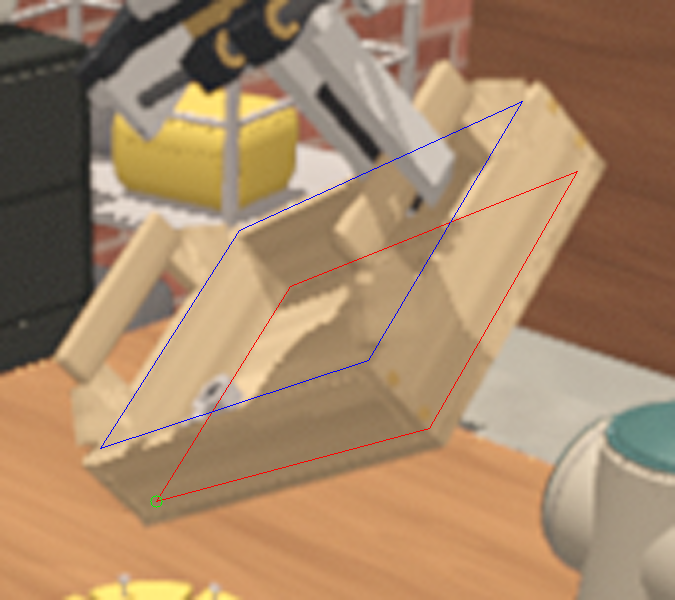

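The wrist force again reads 5.6 N, so nothing has spilled. One nut sits on the right end wall some way short of the corner. I'll yaw and shift the held tote so the scene camera looks into it, and tip a little steeper with another jog.

```bash
cat >> h.py <<'E'
G0=down(yaw+np.pi/2)
def pose2(p,ex,ey,dy):  # ex,ey: slope angles (deg) towards tote +x and -y; dy extra yaw
    d=np.array([np.tan(np.radians(ex)),-np.tan(np.radians(ey)),0]); m=np.linalg.norm(d)
    t=R.from_euler('z',yaw+np.radians(dy))*R.from_rotvec(np.arctan(m)*np.array([-d[1],d[0],0])/m)
    gr=t*Rz.inv()*G0; return tcp(p,gr),wq(gr)
E
python3 - <<'E'
from h import *
for dy in(40,30,20):
    for p in([.48,.2,.45],[.45,.2,.45],[.5,.25,.42],[.42,.15,.45]):
        a=[ik(*pose2(p,e,f,dy)) for e,f in((35,35),(42,30),(30,42))]
        if all(x is not None for x in a): break
    else: continue
    break
print(dy,p,a[0].round(2))
x,q=pose2(p,35,35,dy); r.move_l(x,rot=q,vel=.08)
for e,f in((42,28),(35,35)): y,q=pose2(p,e,f,dy); r.move_l(y,rot=q,vel=.02)
r.hold(.3)
o,t=overlay("scene","ov2"); print(telemetry.current_t(),telemetry.current_wrist_force())
print([(t.inv().apply(np.array(v["at"])-o).round(3),round(v["score"],2)) for v in models.mark_of("nut1","scene")])
E
```

```text
40 [0.48, 0.2, 0.45] [ 0.18  0.58  0.74  0.22  2.59 -2.05]
corner [0.578 0.099 0.241]
27.975 [-0.53423827  0.0881707  -4.17898056]
[(array([ 0.043, -0.095,  0.006]), 0.54), (array([ 0.02 , -0.1  ,  0.004]), 0.51), (array([ 0.072, -0.095,  0.001]), 0.45)]
```

View pics/ov2.png

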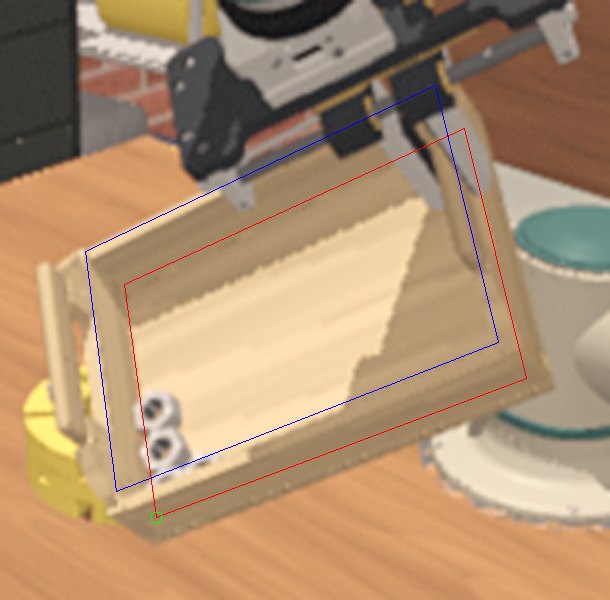

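The view into the tote shows all four nuts packed against the far right corner (green mark at (155,517)). One is in the corner, two more follow along the end wall at (162,450) and (157,410), and one lies along the far wall at about (200,460). I'll check that it is still and sign off.

Run:
```python
from h import *
a=vision.snapshot("scene").astype(float); r.hold(1.2); b=vision.snapshot("scene").astype(float)
d=np.abs(cv2.GaussianBlur(a-b,(5,5),0)).max(2); print("max diff",d.max(),(d>25).sum(),np.abs(telemetry.current_dq()).max(),telemetry.current_opening(),telemetry.current_t())
if (d>25).sum()<20: print(r.sign_off())
```

```text
max diff 30.61328125 36 0.0016749898796077525 0.009533643331120858 29.325
```

Run:
```python
from h import *
G=lambda:vision.snapshot("scene").astype(float)
a=(G()+G()+G())/3; r.hold(1.5); b=(G()+G()+G())/3
d=np.abs(cv2.GaussianBlur(a-b,(5,5),0)).max(2); v,u=np.where(d>15); print(d.max(),len(u),u.min() if len(u) else 0,u.max() if len(u) else 0,v.min() if len(v) else 0,v.max() if len(v) else 0)
o,t=overlay("scene","ov3"); x=[(t.inv().apply(np.array(w["at"])-o).round(3),round(w["score"],2)) for w in models.mark_of("nut1","scene")]
print(x,telemetry.current_t())
```

```text
7.087239583333333 0 0 0 0 0
corner [0.578 0.099 0.241]
[(array([ 0.072, -0.094,  0.007]), 0.6), (array([ 0.047, -0.097,  0.005]), 0.49), (array([ 0.02 , -0.1  ,  0.006]), 0.48), (array([-0.071, -0.111,  0.001]), 0.44)] 31.225
```

View pics/ov3.png

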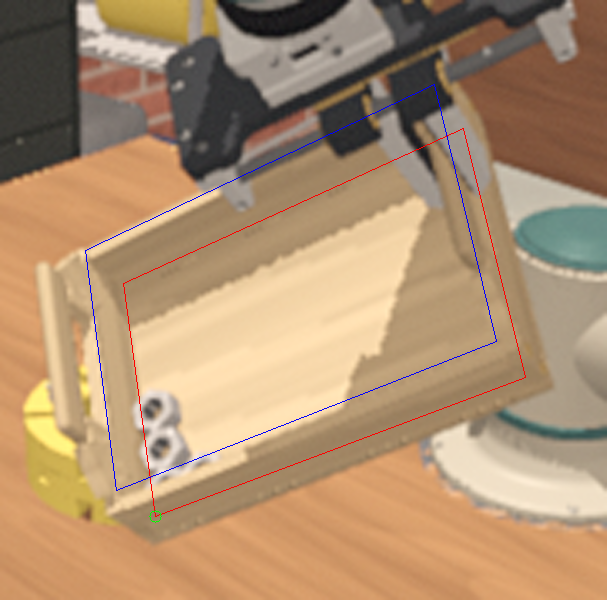

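Averaged frames 1.5 s apart show no change, so the earlier difference was image noise. The nuts sit unchanged in the corner at about (160,450), so I'm handing in.

```bash
python3 -c "
from plant import r; print(r.sign_off())"
```

```text
the job is handed in; nothing more can be done
None
```

I put the stray nut in the tote and handed in after about 31 s, with the tote held tilted, still and about 0.24 m above the bench and all four nuts together in its far right corner, the one nearest the dark ring; no spills or knocked items seen.

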